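# Lift the cold cover off the tube block with the snap hook

### The arm

A 7-joint arm with a two-finger parallel gripper is mounted at the origin on the work surface. World frame = base frame: x ahead of the robot, y to its left, z up, the work surface at z = 0. Lengths are in m, angles in rad, forces in N, time in s.
With the tool pointing down it reaches from about 0.425 to 0.925 m from the base axis. Payload 6.8 kg.
Tool frame: the origin (TCP) lies midway between the tips of the shut fingers; the grasp point (between the pads) lies 19 mm behind it (grip_point_offset is the distance from the TCP to the grasp point, in m); y points along the fingers, x is the direction in which the jaws open and shut, and the axes are right-handed (so a half turn about y gives the same grasp; the last joint's range is limited). The gripper opens to 85 mm and grips with 20 to 120 N. Pads are 22 mm wide; open, the fingers measure 114 mm over their backs; the gripper's body (76 mm by 85 mm) begins 54 mm behind the grasp point. The pads swing forward as they close: fully open they stand 13 mm farther back than shut.
Start: joints at [-1.344, 0.477, 0.022, 1.555, -0.011, 1.109, -0.083], TCP at [0.222, 0.638, 0.231] pointing down, gripper open.
Joint ranges: [-2.96, 2.96], [-0.34, 2.1], [-1.41, 1.46], [0.24, 2.44], [-1.37, 4.51], [0.17, 1.92], [-2.96, 2.96]. Speed limits (rad/s): [2.39, 2.39, 3.14, 3.14, 3.14, 3.14, 3.14].

### API

Orientations are given as a unit quaternion [w, x, y, z].
In Python, from station import get_obs, read_camera, hand_in, grip_point_offset gives the robot as it stands.
- The arm moves only by the tool play_rows, never from a script. Its argument "increments" is a list of rows, each a list of 2 entries, a list of its own where there are three numbers: the shift along the tool's x, y, z in m, then the turn, a rotation vector about the tool's x, y, z in degrees. In form: [[[tx, ty, tz], [ax, ay, az]], ...]. A call has 1 to 20 rows; each row shifts and turns the commanded pose from where the row before left it, along the tool's axes as they then stand; what a row does not reach is not made up. A row lasts 1/12 s, in which the tool goes at most 41.7 mm and 7.16 degrees, less where a joint would pass 70% of its speed; a pose out of reach is approached as far as the arm can. A call with a gripper value outside its range is refused whole. "gripper" is the finger opening in m, from 0 to 0.0854, set as the call begins (left out, the last holds). The fingers move at their own pace and stop on an object; "grip_force" is the grip in N (left out, the last holds). Time passes only in rows, so rows that do not move let the fingers close. It gives the time, the measured TCP pose, the force and the opening at its end, in the units of the state.
- get_obs(): the state, without advancing time (a new reading comes with each control period).
- read_camera(name): name is "scene" or "top" or "wrist"; returns a dict with "color" (420x560x3 uint8, red, green, blue), "range_z" (420x560 float32, m along the optical axis (not along the pixel's ray), 0 where there is no reading), "intrinsics" (3x3 intrinsics, pixels), "R" (3x3) and "t" (3): a world point X has camera coordinates R X + t; the wrist camera has in their place "hand_eye" (4x4, takes a point from camera to tool coordinates, whose origin is the TCP and whose axes are the tool frame's). Camera axes: x right, y down, z forward; pixel columns grow to the right and rows downward; lengths in m; the calibration is good to about 2 mm. A picture is of the moment at which its call begins: read the wrist's pose just before it.
- hand_in(): hands the job in, once; it reports no verdict.
The state is a dict: "t": time; "q": joint angles; "joint_vel": joint speeds; "joint_torque": joint torques, N m; "eef_pos": TCP position; "tool_rot": TCP orientation; "contact_force": force on the tool from outside, world axes, zero at the start; "torque": the same for the moment, N m; "gripper_width": opening from 0.0 (shut) to 1.0 (fully open).
Only numpy, scipy, OpenCV 4.12 (cv2) and the standard library are available. Lean on these libraries where they do the work, as an engineer would, in place of code of your own. Each camera call takes 0.05 s, during which the arm holds its last target. There are 200 camera calls.

### The job

Lift the cold dark metal cover off the blue tube block and lay it flat in the middle of the black rubber mat. Do it with the spring-gated snap hook: press the hook gently sideways against the cover's eye until the gate gives and the eye is inside, let the gate snap shut, carry the cover over by the hook, and leave the hook clipped in the eye. Never touch the cover or its eye with the gripper, do not force the hook against them, and leave the other things on the bench where they are.

Things in the scene. Friction and masses are not known exactly. Their poses are not given: they have to be found in the camera images.
- hook: Steel snap hook, black grip, 0.17 kg, standing on its foot. Origin: centre of the foot's underside; z up, x to its mouth. From the side a frame 36 mm long (x -18..18), 20 mm thick (y): foot z 0..6, back x -18..-12, top bar z 44..50, upturned nose x 12..18 with rounded top at z 18.5. The mouth over the nose is closed by the gate, a 4 mm flap hinged at x 10, z 44, hanging to z 14.5 inside the nose.
- hook_grip (a point): Middle of the hook's grip (86 mm above the foot; axes as the hook's): a flat-sided block 30 mm (x) by 24 mm (y), from 50 to 108 mm above the foot. Held across its two x faces it does not twist in the jaws when the hook is pressed along x.
- hook_bowl (a point): Where the eye's bar lies in the bottom of the hook once hooked (bar centre at hook x 5, z 9.5). The bar enters over the nose, pushing the gate in. When its centre is at hook x below 8.5 (behind the nose), raise the hook: the bar slides down under the gate's end, the gate springs shut over it, and after 17.5 mm of lift the cover begins to hang.
- gate (a joint): Swing of the gate in rad: 0 shut (sprung shut), grows as it is pushed in towards the hook's back, hard stop at 0.75. Pressed by the eye's bar with the foot on the cover it takes about 2.5 N to start (bar centre then at hook x 15.5) and about 6 N when the bar is 10 mm further in; about 14 mm after first contact it meets its stop and the force rises steeply.
- cover: Flat, dark, metal-skinned cover 150 x 96 x 10 mm (x, y, z), about 0.55 kg, lying in the top rebate of the tube block with 2 mm play. Origin: centre of its underside; z up. It carries a steel eye (see cover_top). Hung by the eye it may tilt up to about 15 degrees and one edge lands first.
- cover_top (a point): Centre of the cover's top face. The eye on it is an arch of 7 mm bar standing across the cover's x axis: legs 52 mm apart along y (45 mm free between), straight top bar along y, its centre line 27 mm above this face. The eye stands at y = 0 but is clamped anywhere from x = -20 to +20 mm: unmeasured, to be felt or seen. With the foot at most 3 mm above this face the nose passes under the bar.
- cooler: Blue tube block 170 x 116 mm, fixed to the bench, long side along its x; the cover lies on its shoulder at z 52 mm, inside a rim whose top is at z 58 mm (the cover's top face is at 62 mm). Origin: centre of its underside.
- mat: Black rubber mat 200 x 150 mm (x, y), 3 mm thick, fixed to the bench. Origin: centre of its underside.
- jar: Bystander: a closed glass jar of small tubes with a metal lid, 66 mm across, 84 mm tall. Origin: centre of its underside.
- pipette_a: Bystander: a pipette lying on the bench, 220 mm long along its x, 29 mm high. Origin: centre of its underside.
- pipette_b: Bystander: another such pipette lying on the bench. Origin: centre of its underside.
- rack: Bystander: a small green tube rack, 50 x 85 mm, 55 mm tall. Origin: centre of its underside.
- vial: Bystander: a small amber vial, 22 mm across, 48 mm tall. Origin: centre of its underside.

How it is judged:
On the way, in this order (a step that is already met when the one before it is completed fails the run):
1. the gate is pressed in by the eye while the cover still lies in the block (value of joint gate above 0.2 rad and contact force between hook and cover above 0.5 N and horizontal distance between cover and cooler below 0.01 m and x of hook in the frame of cover between -0.045 and 0.045 m and y of hook in the frame of cover between -0.03 and 0.03 m), for 0.05 s.
2. the cover hangs from the shut hook, clear of the block (height (world z) of cover above 0.075 m and contact force between hook and cover above 2 N and value of joint gate below 0.1 rad and x of hook in the frame of cover between -0.045 and 0.045 m and y of hook in the frame of cover between -0.03 and 0.03 m), for 0.2 s.
At the end, for the whole second after the job is handed in: The cover lies flat (tilt under 0.05 rad) on the mat, its centre within 30 mm of the mat's centre, at rest; the hook is still on the eye (its origin within 70 mm of the cover's), gate shut (under 0.1 rad), released and at rest (horizontal distance between cover and mat below 0.03 m and angle between cover's own z axis and vertical below 0.05 rad and height (world z) of cover below 0.007 m and linear speed of cover below 0.02 m/s and linear speed of hook below 0.03 m/s and value of joint gate below 0.1 rad and distance between hook and cover below 0.07 m); the robot touches nothing.
It fails at once if the hook or its gate is forced against the top bar of the cover's eye (over 11 N) while the cover is at the block (contact force between hook and eye_c3 above 11 N and horizontal distance between cover and cooler below 0.02 m).
It fails at once if the hook is rammed against the cover (over 25 N) (contact force between hook and cover above 25 N).
It fails at once if the gripper or arm touches the cover or its eye (contact force between any of the fingers, the arm and cover above 0.5 N).
It fails at once if a bystander is pushed more than 30 mm (distance of any of jar, pipette_a, pipette_b, rack, vial from where it was at the start of the episode above 0.03 m).
It also fails if it takes over 72 s, if anything falls off the work surface, if the arm or the gripper's body presses on something with over 40 N, if the wrist force passes 120 N, or if a joint passes its speed limit or range.

## Working session

There is one attempt and no reset: what is moved stays moved. The work goes in short steps, Python scripts to look and compute and a tool call to move; the robot and the scene stay as the last step left them, time stands still between calls to the robot, and variables do not carry over. Pictures are saved under pics/ and viewed, about 8 in all and at most 12, crops included, and the job is handed in when it is done.

Besides the shell and the picture viewer there is one more tool, called after ">>>" as name(argument=value, ...) on one line, values as JSON. play_rows: Moves the arm, as the interface text tells. Its arguments: {"type":"object","properties":{"increments":{"type":"array","items":{"type":"array"}},"gripper":{"type":"number"},"grip_force":{"type":"number"}},"required":["increments"]}

```bash
mkdir -p pics; cat > h.py <<'E'
import numpy as np, cv2
from station import get_obs, read_camera, hand_in, grip_point_offset
def cloud(c):
    K=c["intrinsics"];z=c["range_z"];v,u=np.mgrid[:z.shape[0],:z.shape[1]]
    P=np.stack([(u-K[0,2])/K[0,0]*z,(v-K[1,2])/K[1,1]*z,z],-1)
    return (P-c["t"])@c["R"]   # R^T (P-t)
E
python3 - <<'E'
from h import *
print(get_obs(),grip_point_offset)
for n in("top","scene"):
    c=read_camera(n);cv2.imwrite(f"pics/{n}1.png",c["color"][...,::-1]);np.savez(f"{n}1.npz",**c)
E
```

```text
{'t': 0.0, 'q': array([-1.34412332,  0.47780447,  0.02234633,  1.5564547 , -0.01155216,
        1.10932231, -0.0831174 ]), 'joint_vel': array([ 5.94675635e-04, -6.34115852e-05,  5.07548050e-04,  1.23900084e-03,
       -3.84287298e-04,  1.41673397e-03,  9.03267444e-04]), 'joint_torque': array([ 4.63022825e-04, -5.96457875e+01,  1.60829075e+00, -2.81190187e+01,
        1.25413650e-02,  9.27196088e-03, -6.21903041e-06]), 'eef_pos': array([0.22158071, 0.63695598, 0.23032154]), 'tool_rot': array([-0.57591132,  0.57672792,  0.40918528, -0.41021758]), 'contact_force': array([-0.42174205, -0.27119927,  0.18348466]), 'torque': array([0.01405592, 0.00542804, 0.04570747]), 'gripper_width': 0.9990920544697574} 0.0187
```

View pics/top1.png

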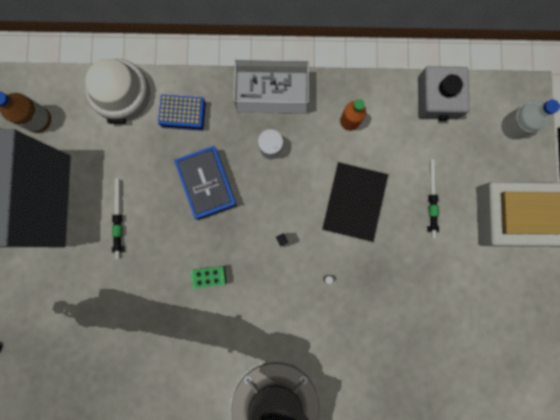

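View pics/scene1.png

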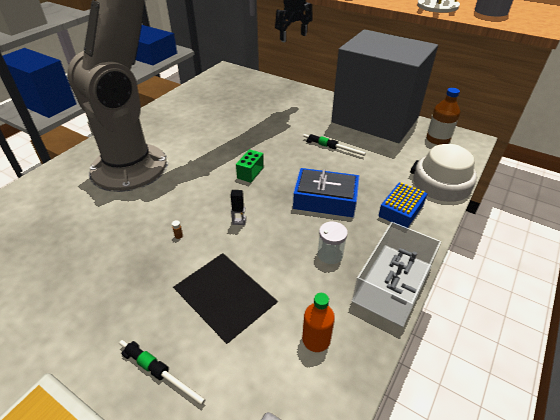

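Top view: block with cover at pixel (206,182), mat (356,202), hook (282,240), rack (208,277), jar (271,142), vial (329,280). The scene view shows the same layout, with the hook's grip at (237,200). Next I'll measure positions.

```bash
python3 - <<'E'
from h import *
import cv2
for n in("top","scene"):
    c=dict(np.load(f"{n}1.npz"));P=cloud(c);col=c["color"].astype(int)
    print(n,"cam pos",-c["R"].T@c["t"],"f",c["intrinsics"][0,0])
    Z=P[...,2];X=P[...,0];Y=P[...,1]
    hsv=cv2.cvtColor(c["color"],cv2.COLOR_RGB2HSV)
    def rep(name,m):
        p=P[m]
        if len(p)<5: print(name,len(p));return
        r=cv2.minAreaRect((p[:,:2]*1000).astype(np.float32))
        print(name,len(p),"rect c",np.round(r[0],1),"size",np.round(r[1],1),"ang",round(r[2],1),"mean",np.round(p.mean(0),4),"z",np.round(np.percentile(p[:,2],[2,50,98]),4))
    if n=="top":
        v,u=np.mgrid[:420,:560]
        def w(u0,u1,v0,v1): return (u>=u0)&(u<u1)&(v>=v0)&(v<v1)
        blue=(hsv[...,0]>100)&(hsv[...,0]<130)&(hsv[...,1]>120)
        rep("cooler",w(165,245,140,225)&blue&(Z>.045)&(Z<.07))
        rep("covertop",w(165,245,140,225)&~blue&(Z>.058)&(Z<.066))
        rep("eye+",w(165,245,140,225)&(Z>.075))
        rep("mat",w(315,395,155,248)&(hsv[...,2]<45)&(Z<.02))
        rep("hook",w(265,300,222,255)&(Z>.09))
        rep("hookall",w(265,300,222,255)&(Z>.02))
        rep("jar",w(250,295,120,165)&(Z>.07))
        rep("rack",w(185,235,260,295)&(Z>.04))
        rep("vial",w(318,340,270,290)&(Z>.03))
    else:
        m=(X>.3)&(X<.8)
    # by known world region using top's hook estimate
    if n=="scene":
        v,u=np.mgrid[:420,:560]
        m=(u>220)&(u<255)&(v>180)&(v<235)
        rep("hook grip",m&(Z>.055)&(hsv[...,2]<60)); rep("hook top",m&(Z>.102)); rep("hook low",m&(Z>.008)&(Z<.05))
        m=(u>285)&(u<365)&(v>160)&(v<220)
        rep("eye",m&(Z>.075)); rep("cover",m&(Z>.058)&(Z<.066))
E
python3 - <<'E'
import cv2
a=cv2.imread("pics/scene1.png")[165:235,215:365];b=cv2.imread("pics/top1.png")[140:255,165:305]
cv2.imwrite("pics/c1.png",cv2.resize(a,None,fx=5,fy=5,interpolation=2))
E
```

```text
top cam pos [0.41433175 0.00402521 1.22264524] f 438.6968337483969
cooler 704 rect c [599.4 194.6] size [170.3 115.2] ang 20.8 mean [0.5928 0.1862 0.056 ] z [0.0477 0.0565 0.0621]
covertop 1706 rect c [600.  195.5] size [167.6 114.8] ang 20.9 mean [0.5999 0.1961 0.0612] z [0.0582 0.0611 0.0651]
eye+ 91 rect c [515.4  96.1] size [268.9  50.1] ang 52.9 mean [0.5316 0.1301 0.4504] z [0.0816 0.0921 1.2226]
mat 3357 rect c [ 557. -220.] size [141.6 191.7] ang 76.9 mean [ 0.5561 -0.2196  0.0019] z [-0.0031  0.0019  0.0069]
hook 116 rect c [439.3  -5.4] size [30.3 44. ] ang 34.8 mean [ 0.4436 -0.0126  0.1446] z [0.1014 0.1063 1.2226]
hookall 131 rect c [440.4  -5.5] size [36.1 42.1] ang 29.4 mean [ 0.4432 -0.0127  0.1335] z [0.0453 0.106  1.2226]
jar 498 rect c [575.1  17.7] size [322.   63.9] ang 1.0 mean [0.6972 0.0188 0.1078] z [0.0752 0.0828 1.2226]
rack 638 rect c [361.  110.9] size [ 56.8 232. ] ang 12.8 mean [0.346  0.1792 0.0611] z [0.0485 0.0539 0.0587]
vial 58 rect c [370.6 -70.2] size [171.1  21.4] ang 66.6 mean [ 0.3423 -0.1365  0.0649] z [0.0313 0.047  0.052 ]
scene cam pos [ 0.95001786 -0.61266124  0.78204706] f 404.7348937608075
hook grip 234 rect c [ 688.4 -313.6] size [ 29.7 794.2] ang 39.0 mean [ 0.4545 -0.0249  0.0949] z [0.0561 0.0926 0.1097]
hook top 97 rect c [ 689.  -313.1] size [ 28.8 794.2] ang 39.0 mean [ 0.5046 -0.083   0.1834] z [0.1025 0.1074 0.782 ]
hook low 98 rect c [446.2 -14.2] size [36.3 23.4] ang 29.2 mean [ 0.4491 -0.0168  0.0281] z [0.0082 0.024  0.0489]
eye 65 rect c [ 762.3 -201.6] size [  8.7 903.8] ang 24.0 mean [ 0.7232 -0.1105  0.3446] z [0.0782 0.0917 0.782 ]
cover 1339 rect c [600.7 194.2] size [169.6 118.7] ang 21.5 mean [0.6028 0.1923 0.0614] z [0.0583 0.0615 0.0645]
```

View pics/c1.png

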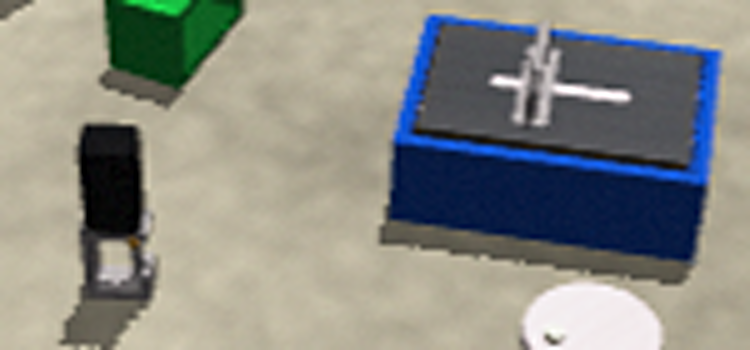

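The crop shows the hook's mouth to image right (world about +29°), and the eye on the cover a little left of centre. I'll redo the measurement, dropping pixels with no depth reading.

```bash
python3 - <<'E'
from h import *
T=np.deg2rad(20.9);cx=np.array([np.cos(T),np.sin(T)]);cy=np.array([-cx[1],cx[0]])
for n in("top","scene"):
    c=dict(np.load(f"{n}1.npz"));P=cloud(c)[c["range_z"]>.1]
    def rep(name,m):
        p=P[m]; r=cv2.minAreaRect((p[:,:2]*1000).astype(np.float32))
        print(n,name,len(p),np.round(r[0],1),np.round(r[1],1),round(r[2],1),"med",np.round(np.median(p,0),4))
    near=lambda x,y,r:np.hypot(P[:,0]-x,P[:,1]-y)<r
    Z=P[:,2]
    rep("hooktop",near(.443,-.012,.04)&(Z>.1)); rep("hookgrip",near(.443,-.012,.04)&(Z>.055))
    rep("hooklow",near(.443,-.012,.04)&(Z>.007)&(Z<.05))
    d=P[:,:2]-[.5997,.195]; m=(abs(d@cx)<.06)&(abs(d@cy)<.045)&(Z>.072)&(Z<.12); rep("eye",m)
    t=m&(Z>.086); e=d[t]; print("  eye in cover: x",np.percentile(e@cx,[5,50,95]).round(4),"y",np.percentile(e@cy,[5,50,95]).round(4),"z",np.median(Z[t]))
    for nm,x,y,zz in(("jar",.70,.019,.07),("rack",.346,.179,.045),("vial",.34,-.137,.035)):
        rep(nm,near(x,y,.06)&(Z>zz))
E
```

```text
top hooktop 111 [444.8 -13.1] [29.5 22.9] 27.0 med [ 0.4438 -0.0135  0.1062]
top hookgrip 113 [444.9 -13.4] [29.7 24. ] 28.7 med [ 0.4438 -0.0135  0.1062]
top hooklow 13 [443.8 -11.6] [36.  19.7] 29.0 med [ 0.432  -0.0146  0.0468]
top eye 63 [586.7 190.2] [ 7.8 58.2] 19.7 med [0.5873 0.1897 0.0905]
  eye in cover: x [-0.0174 -0.0147 -0.0114] y [-0.0211  0.0006  0.0212] z 0.0908670454518148
top jar 487 [704.   19.9] [63.9 64. ] 1.7 med [0.7032 0.0197 0.0827]
top rack 631 [345.3 181.2] [50.1 86.1] 7.1 med [0.3463 0.18   0.0539]
top vial 53 [ 341.3 -139.9] [17.8 19.6] 0.2 med [ 0.3403 -0.1395  0.047 ]
scene hooktop 92 [446.9 -14.6] [28.6 24.9] 34.2 med [ 0.4481 -0.0164  0.1068]
scene hookgrip 252 [446.6 -14.2] [30.8 25. ] 32.3 med [ 0.451  -0.0198  0.09  ]
scene hooklow 102 [446.2 -14.2] [36.3 23.4] 29.2 med [ 0.453  -0.0152  0.0228]
scene eye 43 [588.7 187.9] [ 6.3 50.8] 20.4 med [0.5923 0.178  0.0901]
  eye in cover: x [-0.0157 -0.0128 -0.0099] y [-0.025  -0.0052  0.0207] z 0.09069343747719182
scene jar 518 [706.5  18.6] [65.3 63.2] 36.4 med [0.708  0.0142 0.0835]
scene rack 339 [345.5 180.9] [53.7 92.1] 7.2 med [0.348  0.1761 0.0545]
scene vial 63 [ 342.4 -140.3] [18.9 20.4] 42.2 med [ 0.3439 -0.1415  0.0461]
```

```bash
cat >> h.py <<'E'
from scipy.spatial.transform import Rotation as Ro
def pose():
    o=get_obs();q=o["tool_rot"];return o,np.array(o["eef_pos"]),Ro.from_quat([q[1],q[2],q[3],q[0]])
def want(yaw):  # tool z down, tool x at yaw (deg)
    x=np.array([np.cos(np.deg2rad(yaw)),np.sin(np.deg2rad(yaw)),0]);z=np.array([0,0,-1.])
    return Ro.from_matrix(np.stack([x,np.cross(z,x),z],1))
def go(yaw,*pts):
    o,p,R=pose();print("t",round(o["t"],2),"p",p.round(4),"F",o["contact_force"].round(2),"w",round(o["gripper_width"],3),"q7",o["q"][6].round(2))
    W=want(yaw);print("turn deg (tool):",np.rad2deg((R.inv()*W).as_rotvec()).round(2))
    for g in pts:
        d=W.inv().apply(np.array(g)-p);print("to",g,"shift mm (tool):",(d*1000).round(1));p=np.array(g)
E
python3 - <<'E'
from h import *
o,p,R=pose();print(R.as_matrix().round(3))
go(29,[.5,.25,.2],[.4455,-.0137,.15]);go(209,[.5,.25,.2])
E
```

```text
[[ 0.329 -0.    -0.944]
 [ 0.944 -0.002  0.329]
 [-0.002 -1.    -0.   ]]
t 0.1 p [0.2216 0.637  0.2304] F [-0.02  0.17  1.21] w 1.002 q7 -0.08
turn deg (tool): [-85.58  32.78  32.64]
to [0.5, 0.25, 0.2] shift mm (tool): [ 55.8 473.5  30.4]
to [0.4455, -0.0137, 0.15] shift mm (tool): [-175.5  204.2   50. ]
t 0.1 p [0.2216 0.637  0.2304] F [-0.02  0.17  1.21] w 1.002 q7 -0.08
turn deg (tool): [ -39.41 -102.91 -102.98]
to [0.5, 0.25, 0.2] shift mm (tool): [ -55.8 -473.5   30.4]
```

The tool's y axis is the approach axis and currently points down, so I'll correct the helper.

```bash
sed -i 's/z=np.array(\[0,0,-1.\])/y=np.array([0,0,-1.])/; s/np.stack(\[x,np.cross(z,x),z\],1)/np.stack([x,y,np.cross(x,y)],1)/' h.py
python3 - <<'E'
from h import *
go(29,[.5,.25,.2],[.4455,-.0137,.16]);go(209,[.5,.25,.2])
E
```

```text
t 0.1 p [0.2216 0.637  0.2304] F [-0.02  0.17  1.21] w 1.002 q7 -0.08
turn deg (tool): [ 4.000e-02  4.182e+01 -8.000e-02]
to [0.5, 0.25, 0.2] shift mm (tool): [  55.8   30.4 -473.5]
to [0.4455, -0.0137, 0.16] shift mm (tool): [-175.5   40.  -204.2]
t 0.1 p [0.2216 0.637  0.2304] F [-0.02  0.17  1.21] w 1.002 q7 -0.08
turn deg (tool): [-1.1000e-01 -1.3818e+02 -5.0000e-02]
to [0.5, 0.25, 0.2] shift mm (tool): [-55.8  30.4 473.5]
```

>>> play_rows(increments=[[[0,0,0],[0,7,0]],[[0,0,0],[0,7,0]],[[0,0,0],[0,7,0]],[[0,0,0],[0,7,0]],[[0,0,0],[0,7,0]],[[0,0,0],[0,6.8,0]],[[0.004,0.0022,-0.0338],[0,0,0]],[[0.004,0.0022,-0.0338],[0,0,0]],[[0.004,0.0022,-0.0338],[0,0,0]],[[0.004,0.0022,-0.0338],[0,0,0]],[[0.004,0.0022,-0.0338],[0,0,0]],[[0.004,0.0022,-0.0338],[0,0,0]],[[0.004,0.0022,-0.0338],[0,0,0]],[[0.004,0.0022,-0.0338],[0,0,0]],[[0.004,0.0022,-0.0338],[0,0,0]],[[0.004,0.0022,-0.0338],[0,0,0]],[[0.004,0.0022,-0.0338],[0,0,0]],[[0.004,0.0022,-0.0338],[0,0,0]],[[0.004,0.0022,-0.0338],[0,0,0]],[[0.004,0.0022,-0.0338],[0,0,0]]], gripper=0.065)

```text
t: 1.77
eef_pos: [0.5007, 0.2493, 0.2002]
tool_rot: [-0.685, 0.685, 0.177, -0.177]
contact_force: [-0.8, 0.3, 0.3]
gripper_width: 0.763
```

```bash
python3 -c "
from h import *
go(29,[.4455,-.0137,.16])"
```

```text
t 1.77 p [0.5007 0.2493 0.2002] F [-0.76  0.29  0.33] w 0.763 q7 0.06
turn deg (tool): [-0.01  0.02 -0.03]
to [0.4455, -0.0137, 0.16] shift mm (tool): [-175.8   40.2 -203.3]
```

>>> play_rows(increments=[[[-0.0176,0.004,-0.0203],[0,0,0]],[[-0.0176,0.004,-0.0203],[0,0,0]],[[-0.0176,0.004,-0.0203],[0,0,0]],[[-0.0176,0.004,-0.0203],[0,0,0]],[[-0.0176,0.004,-0.0203],[0,0,0]],[[-0.0176,0.004,-0.0203],[0,0,0]],[[-0.0176,0.004,-0.0203],[0,0,0]],[[-0.0176,0.004,-0.0203],[0,0,0]],[[-0.0176,0.004,-0.0203],[0,0,0]],[[-0.0176,0.004,-0.0203],[0,0,0]],[[0,0,0],[0,0,0]],[[0,0,0],[0,0,0]]])

```text
t: 2.77
eef_pos: [0.4441, -0.0134, 0.1602]
tool_rot: [0.685, -0.685, -0.176, 0.176]
contact_force: [-0.0, 0.6, -0.0]
gripper_width: 0.761
```

```bash
cat >> h.py <<'E'
def wcloud():
    o,p,R=pose();c=read_camera("wrist");K=c["intrinsics"];z=c["range_z"];v,u=np.mgrid[:z.shape[0],:z.shape[1]]
    P=np.stack([(u-K[0,2])/K[0,0]*z,(v-K[1,2])/K[1,1]*z,z],-1);H=c["hand_eye"]
    return c,R.apply((P.reshape(-1,3)@H[:3,:3].T+H[:3,3]))+p,(z>.05).ravel()
E
python3 - <<'E'
from h import *
c,P,ok=wcloud();cv2.imwrite("pics/w1.png",c["color"][...,::-1])
go(29,[.4455,-.0137,.067])
m=ok&(np.hypot(P[:,0]-.4455,P[:,1]+.0137)<.035)&(P[:,2]<.115)
for a,b in((.1,.115),(.055,.1),(.008,.05)):
    p=P[m&(P[:,2]>a)&(P[:,2]<b)]
    if len(p)>5:
        r=cv2.minAreaRect((p[:,:2]*1000).astype(np.float32));print(a,len(p),np.round(r[0],1),np.round(r[1],1),round(r[2],1),np.median(p,0).round(4))
E
```

```text
t 2.82 p [ 0.4447 -0.0121  0.1604] F [ 0.33  0.42 -0.35] w 0.762 q7 0.52
turn deg (tool): [-0.02 -0.05 -0.01]
to [0.4455, -0.0137, 0.067] shift mm (tool): [-0.1 93.4 -1.8]
0.1 1724 [445.1 -12.1] [29.9 23.7] 28.9 [ 0.4444 -0.0108  0.1086]
0.055 648 [439.9  -3. ] [29.6  3.2] 30.1 [ 0.4394 -0.0023  0.0804]
0.008 220 [442.   -6.5] [35.9 10.8] 27.2 [ 0.4434 -0.0042  0.0273]
```

View pics/w1.png

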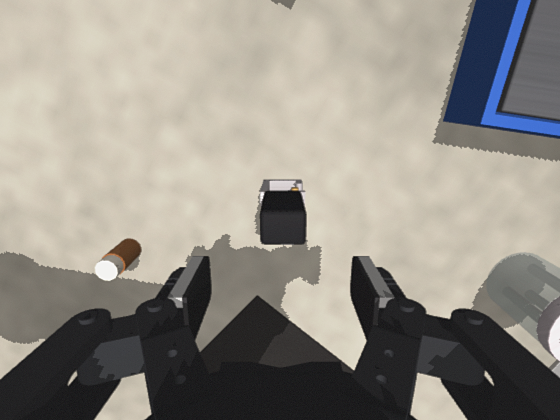

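The wrist view shows the grip at (283,217), centred between the fingers, with nothing nearby. I'll descend and grip.

>>> play_rows(increments=[[[0,0.012,0],[0,0,0]],[[0,0.012,0],[0,0,0]],[[0,0.012,0],[0,0,0]],[[0,0.012,0],[0,0,0]],[[0,0.012,0],[0,0,0]],[[0,0.012,0],[0,0,0]],[[0,0.01,0],[0,0,0]],[[0,0.008,0],[0,0,0]],[[0,0,0],[0,0,0]],[[0,0,0],[0,0,0]]])

```text
t: 3.65
eef_pos: [0.4448, -0.0116, 0.0703]
tool_rot: [0.685, -0.684, -0.177, 0.178]
contact_force: [0.1, -0.2, 0.1]
gripper_width: 0.761
```

>>> play_rows(increments=[[[0,0,0],[0,0,0]],[[0,0,0],[0,0,0]],[[0,0,0],[0,0,0]],[[0,0,0],[0,0,0]],[[0,0,0],[0,0,0]],[[0,0,0],[0,0,0]],[[0,0,0],[0,0,0]],[[0,0,0],[0,0,0]],[[0,0,0],[0,0,0]],[[0,0,0],[0,0,0]],[[0,0,0],[0,0,0]],[[0,0,0],[0,0,0]]], gripper=0.015, grip_force=60)

```text
t: 4.65
eef_pos: [0.4453, -0.012, 0.0711]
tool_rot: [0.685, -0.685, -0.177, 0.177]
contact_force: [-1.1, 0.5, 6.6]
gripper_width: 0.345
```

```bash
python3 -c "
from h import *
go(29,[.4455,-.0137,.067])"
```

```text
t 4.65 p [ 0.4453 -0.012   0.0711] F [-1.07  0.55  6.65] w 0.345 q7 0.64
turn deg (tool): [0.01 0.   0.06]
to [0.4455, -0.0137, 0.067] shift mm (tool): [-0.7  4.1 -1.6]
```

>>> play_rows(increments=[[[0,-0.01,0],[0,0,0]],[[0,-0.02,0],[0,0,0]],[[0,-0.03,0],[0,0,0]],[[0,-0.03,0],[0,0,0]],[[0,-0.03,0],[0,0,0]],[[0,-0.02,0],[0,0,0]],[[0,0,0],[0,4,0]],[[0,0,0],[0,4.1,0]],[[0,0,0],[0,0,0]]])

```text
t: 5.4
eef_pos: [0.4447, -0.0121, 0.2113]
tool_rot: [0.696, -0.695, -0.128, 0.127]
contact_force: [-0.1, 0.7, -2.3]
gripper_width: 0.346
```

```bash
python3 -c "
from h import *
go(20.9,[.5533,.1770,.21])"
```

```text
t 5.4 p [ 0.4447 -0.0121  0.2113] F [-0.05  0.71 -2.32] w 0.346 q7 0.33
turn deg (tool): [-0.01 -0.14  0.06]
to [0.5533, 0.177, 0.21] shift mm (tool): [168.9   1.3 137.9]
```

>>> play_rows(increments=[[[0.01,0,0.0082],[0,0,0]],[[0.0189,0,0.0154],[0,0,0]],[[0.02,0,0.0163],[0,0,0]],[[0.02,0,0.0163],[0,0,0]],[[0.02,0,0.0163],[0,0,0]],[[0.02,0,0.0163],[0,0,0]],[[0.02,0,0.0163],[0,0,0]],[[0.02,0,0.0163],[0,0,0]],[[0.015,0,0.0123],[0,0,0]],[[0.005,0.0013,0.0042],[0,0,0]],[[0,0,0],[0,0,0]],[[0,0,0],[0,0,0]]])

```text
t: 6.4
eef_pos: [0.5527, 0.1765, 0.2085]
tool_rot: [-0.695, 0.696, 0.128, -0.129]
contact_force: [0.4, 0.7, -1.7]
gripper_width: 0.343
```

```bash
python3 - <<'E'
from h import *
go(20.9,[.5533,.1770,.133+.0])
c,P,ok=wcloud();cv2.imwrite("pics/w2.png",c["color"][...,::-1])
T=np.deg2rad(20.9);cx=np.array([np.cos(T),np.sin(T)]);cy=np.array([-cx[1],cx[0]])
P=P[ok];d=P[:,:2]-[.6,.1948];X=d@cx;Y=d@cy;Z=P[:,2]
def rep(n,m):
    p=P[m]
    if len(p)<6: print(n,len(p));return
    r=cv2.minAreaRect((p[:,:2]*1000).astype(np.float32));print(n,len(p),np.round(r[0],1),np.round(r[1],1),round(r[2],1),"x",np.percentile(X[m],[2,50,98]).round(4),"y",np.percentile(Y[m],[2,50,98]).round(4),"z",np.percentile(Z[m],[5,50,95]).round(4))
rep("bar",(abs(X+.014)<.012)&(abs(Y)<.035)&(Z>.08)&(Z<.1))
rep("cover",(abs(X)<.07)&(abs(Y)<.045)&(Z>.055)&(Z<.07))
rep("rim",(abs(X)<.1)&(abs(Y)<.07)&(Z>.05)&(Z<.07))
np.savez("w2.npz",P=P)
t=read_camera("top");cv2.imwrite("pics/t2.png",t["color"][...,::-1])
E
```

```text
t 6.4 p [0.5527 0.1765 0.2085] F [ 0.41  0.66 -1.73] w 0.343 q7 0.1
turn deg (tool): [ 0.04  0.07 -0.11]
to [0.5533, 0.177, 0.133] shift mm (tool): [ 0.7 75.5  0.3]
bar 548 [586.9 191.7] [ 7.2 58.2] 20.7 x [-0.0167 -0.0138 -0.0102] y [-0.0242  0.0054  0.0295] z [0.0843 0.0925 0.094 ]
cover 12533 [600.1 194.6] [140.   89.6] 21.0 x [-0.0665  0.0103  0.0676] y [-0.0424  0.0081  0.0435] z [0.0619 0.063  0.0643]
rim 19601 [600.3 195.9] [170.7 116.7] 20.8 x [-0.0812  0.0114  0.0826] y [-0.0533  0.0142  0.0579] z [0.0579 0.0627 0.0641]
```

View pics/w2.png

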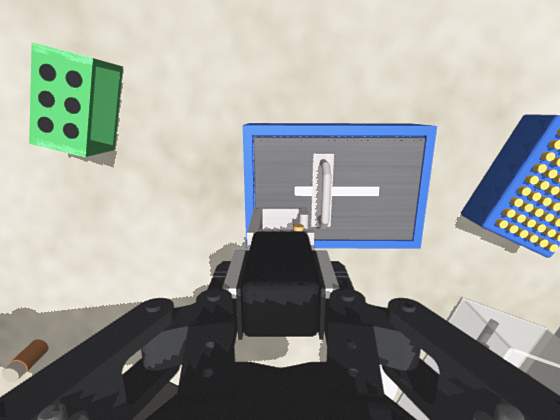

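The wrist view shows the eye bar at (323,190), parallel to the block's short side. The hook hangs beside it on the cover's left part. I'll descend close to the cover top.

>>> play_rows(increments=[[[0,0.01,0],[0,0,0]],[[0,0.012,0],[0,0,0]],[[0,0.012,0],[0,0,0]],[[0,0.012,0],[0,0,0]],[[0,0.01,0],[0,0,0]],[[0,0.008,0],[0,0,0]],[[0,0.004,0],[0,0,0]],[[0,0.001,0],[0,0,0]],[[0,0,0],[0,0,0]],[[0,0,0],[0,0,0]],[[0,0,0],[0,0,0]]])

```text
t: 7.42
eef_pos: [0.5539, 0.1773, 0.1408]
tool_rot: [0.695, -0.695, -0.129, 0.128]
contact_force: [-1.1, -1.0, -1.5]
gripper_width: 0.344
```

>>> play_rows(increments=[[[0,0.001,0],[0,0,0]],[[0,0.0005,0],[0,0,0]],[[0,0,0],[0,0,0]],[[0,0,0],[0,0,0]]])

```text
t: 7.75
eef_pos: [0.5534, 0.1771, 0.1388]
tool_rot: [0.695, -0.695, -0.128, 0.128]
contact_force: [-0.0, 0.9, -2.1]
gripper_width: 0.347
```

```bash
python3 -c "
from h import *
go(20.9,[.5533,.1770,.133])"
```

```text
t 7.75 p [0.5534 0.1771 0.1388] F [-0.04  0.92 -2.06] w 0.347 q7 0.13
turn deg (tool): [-0.    0.01  0.01]
to [0.5533, 0.177, 0.133] shift mm (tool): [-0.2  5.8 -0.1]
```

>>> play_rows(increments=[[[0,0.001,0],[0,0,0]],[[0,0.001,0],[0,0,0]],[[0,0.001,0],[0,0,0]],[[0,0,0],[0,0,0]],[[0,0,0],[0,0,0]]])

```text
t: 8.17
eef_pos: [0.5533, 0.1771, 0.1355]
tool_rot: [-0.695, 0.695, 0.128, -0.128]
contact_force: [0.1, -0.8, -2.1]
gripper_width: 0.341
```

>>> play_rows(increments=[[[0,0.001,0],[0,0,0]],[[0,0,0],[0,0,0]],[[0,0,0],[0,0,0]]])

```text
t: 8.42
eef_pos: [0.5534, 0.1771, 0.1346]
tool_rot: [-0.695, 0.695, 0.128, -0.128]
contact_force: [0.0, -0.1, -1.1]
gripper_width: 0.343
```

>>> play_rows(increments=[[[0,0.0005,0],[0,0,0]],[[0,0,0],[0,0,0]],[[0,0,0],[0,0,0]]])

```text
t: 8.67
eef_pos: [0.5534, 0.1771, 0.1342]
tool_rot: [0.695, -0.695, -0.128, 0.128]
contact_force: [-1.5, 1.1, -1.9]
gripper_width: 0.337
```

>>> play_rows(increments=[[[0,0.0005,0],[0,0,0]],[[0,0,0],[0,0,0]],[[0,0,0],[0,0,0]]])

```text
t: 8.92
eef_pos: [0.5534, 0.1771, 0.1337]
tool_rot: [0.695, -0.695, -0.128, 0.128]
contact_force: [-0.1, 0.3, -1.4]
gripper_width: 0.342
```

>>> play_rows(increments=[[[0,0.0005,0],[0,0,0]],[[0,0,0],[0,0,0]],[[0,0,0],[0,0,0]]])

```text
t: 9.17
eef_pos: [0.5534, 0.1771, 0.1332]
tool_rot: [0.695, -0.695, -0.128, 0.128]
contact_force: [0.3, -0.2, -1.2]
gripper_width: 0.346
```

>>> play_rows(increments=[[[0.003,0,0],[0,0,0]],[[0.003,0,0],[0,0,0]],[[0.003,0,0],[0,0,0]],[[0.003,0,0],[0,0,0]],[[0.003,0,0],[0,0,0]],[[0.002,0,0],[0,0,0]],[[0,0,0],[0,0,0]],[[0,0,0],[0,0,0]]])

```text
t: 9.83
eef_pos: [0.5699, 0.1834, 0.1332]
tool_rot: [0.695, -0.695, -0.129, 0.128]
contact_force: [-0.4, -0.5, 0.1]
gripper_width: 0.341
```

>>> play_rows(increments=[[[0.001,0,0],[0,0,0]],[[0.001,0,0],[0,0,0]],[[0.001,0,0],[0,0,0]],[[0,0,0],[0,0,0]],[[0,0,0],[0,0,0]]])

```text
t: 10.25
eef_pos: [0.5718, 0.1841, 0.1332]
tool_rot: [-0.695, 0.695, 0.128, -0.129]
contact_force: [-3.4, -0.6, 3.7]
gripper_width: 0.339
```

>>> play_rows(increments=[[[0.001,0,0],[0,0,0]],[[0.001,0,0],[0,0,0]],[[0,0,0],[0,0,0]],[[0,0,0],[0,0,0]]])

```text
t: 10.58
eef_pos: [0.5734, 0.1847, 0.1333]
tool_rot: [-0.695, 0.695, 0.128, -0.129]
contact_force: [-4.5, -2.8, 5.8]
gripper_width: 0.341
```

>>> play_rows(increments=[[[0.001,0,0],[0,0,0]],[[0.001,0,0],[0,0,0]],[[0,0,0],[0,0,0]],[[0,0,0],[0,0,0]]])

```text
t: 10.92
eef_pos: [0.5738, 0.1848, 0.1333]
tool_rot: [-0.695, 0.695, 0.127, -0.13]
contact_force: [-8.5, -3.7, 11.5]
gripper_width: 0.347
```

The vertical force is growing because the foot is dragging on the cover. I'll relieve it with a slight lift.

>>> play_rows(increments=[[[0,-0.0005,0],[0,0,0]],[[0,-0.0005,0],[0,0,0]],[[0,0,0],[0,0,0]],[[0,0,0],[0,0,0]]])

```text
t: 11.25
eef_pos: [0.5753, 0.1855, 0.1335]
tool_rot: [-0.695, 0.695, 0.128, -0.129]
contact_force: [-2.5, -1.5, -2.7]
gripper_width: 0.341
```

```bash
python3 -c "
from h import *
for i in range(3):
    go(20.9); o=get_obs(); print(o['torque'].round(3)); read_camera('top')
c,P,ok=wcloud();cv2.imwrite('pics/w3.png',cv2.resize(c['color'][120:260,220:420,::-1],None,fx=4,fy=4,interpolation=2))
s=read_camera('scene')
cv2.imwrite('pics/s3.png',cv2.resize(s['color'][130:215,280:370,::-1],None,fx=6,fy=6,interpolation=2))"
```

```text
t 11.25 p [0.5753 0.1855 0.1335] F [-2.48 -1.52 -2.67] w 0.341 q7 0.14
turn deg (tool): [ 0.01  0.02 -0.08]
[-0.363  0.699 -0.01 ]
t 11.3 p [0.5753 0.1855 0.1335] F [-2.04 -0.73 -2.65] w 0.343 q7 0.14
turn deg (tool): [ 0.01  0.02 -0.07]
[-0.34   0.776 -0.042]
t 11.35 p [0.5755 0.1856 0.1336] F [-1.48 -0.46 -3.25] w 0.343 q7 0.14
turn deg (tool): [ 0.01  0.02 -0.05]
[-0.267  0.573  0.037]
```

View pics/s3.png

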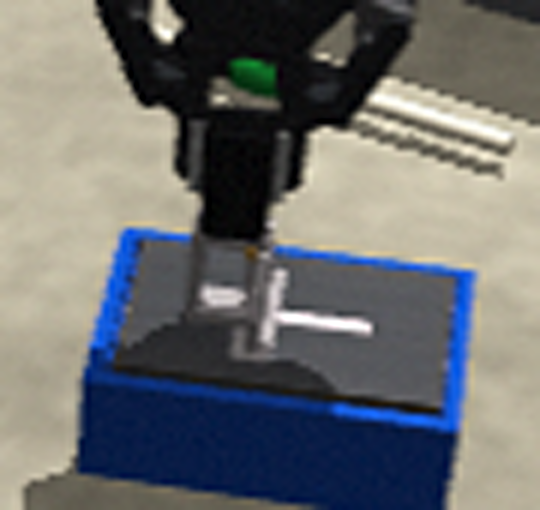

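The scene crop shows the hook's mouth just at the eye bar, around (260,300). The vertical load is gone and about 2.5 N horizontal remains, which is where the gate starts. I'll go on in small steps.

>>> play_rows(increments=[[[0.001,0,0],[0,0,0]],[[0.001,0,0],[0,0,0]],[[0,0,0],[0,0,0]],[[0,0,0],[0,0,0]]])

```text
t: 11.83
eef_pos: [0.5776, 0.1864, 0.1341]
tool_rot: [0.695, -0.695, -0.128, 0.129]
contact_force: [-3.4, -1.4, -3.0]
gripper_width: 0.344
```

>>> play_rows(increments=[[[0.001,0,0],[0,0,0]],[[0.001,0,0],[0,0,0]],[[0,0,0],[0,0,0]],[[0,0,0],[0,0,0]]])

```text
t: 12.17
eef_pos: [0.5793, 0.1871, 0.1341]
tool_rot: [-0.695, 0.695, 0.128, -0.129]
contact_force: [-4.2, -1.4, -2.9]
gripper_width: 0.343
```

>>> play_rows(increments=[[[0.001,0,0],[0,0,0]],[[0.001,0,0],[0,0,0]],[[0,0,0],[0,0,0]],[[0,0,0],[0,0,0]]])

```text
t: 12.5
eef_pos: [0.5812, 0.1878, 0.1341]
tool_rot: [-0.695, 0.695, 0.128, -0.129]
contact_force: [-4.7, -2.4, -2.7]
gripper_width: 0.347
```

>>> play_rows(increments=[[[0.001,0,0],[0,0,0]],[[0.001,0,0],[0,0,0]],[[0,0,0],[0,0,0]],[[0,0,0],[0,0,0]]])

```text
t: 12.83
eef_pos: [0.5828, 0.1883, 0.134]
tool_rot: [-0.695, 0.695, 0.128, -0.129]
contact_force: [-5.3, -2.0, -2.5]
gripper_width: 0.345
```

```bash
python3 - <<'E'
from h import *
for i in range(4):
    o,p,R=pose(); print(p.round(4),o['contact_force'].round(2))
    if i<2: c,P,ok=wcloud()
    else: s=read_camera('scene')
cv2.imwrite('pics/s4.png',cv2.resize(s['color'][165:195,305:335,::-1],None,fx=16,fy=16,interpolation=2))
T=np.deg2rad(20.9);cx=np.array([np.cos(T),np.sin(T)]);cy=np.array([-cx[1],cx[0]])
for nm,P in(("wrist",P[ok]),("scene",cloud(s)[s["range_z"]>.1])):
    d=P[:,:2]-[.6,.1948];X=d@cx;Y=d@cy;Z=P[:,2]
    print(nm,"tcp",(p[:2]-[.6,.1948])@cx,(p[:2]-[.6,.1948])@cy)
    for s0 in(1,-1):
        m=(abs(X+.012)<.014)&(Y*s0>.012)&(Y*s0<.028)&(Z>.085)&(Z<.098);print(m.sum(),np.percentile(X[m],[5,50,95]).round(4) if m.sum()>5 else "")
E
```

```text
[0.5828 0.1883 0.134 ] [-5.34 -2.   -2.47]
[0.5828 0.1883 0.134 ] [-4.54 -2.18 -2.44]
[0.5828 0.1883 0.1341] [-5.52 -2.02 -2.78]
[0.5828 0.1883 0.1341] [-5.41 -1.03 -3.31]
wrist tcp -0.01838250023846991 8.054270557738766e-05
337 [-0.0145 -0.0111 -0.008 ]
0 
scene tcp -0.01838250023846991 8.054270557738766e-05
0 
12 [-0.0138 -0.0107 -0.0081]
```

Bar is at hook x of about 6.5–7.3, behind the nose. I'll take one more mm, then lift slowly.

>>> play_rows(increments=[[[0.001,0,0],[0,0,0]],[[0,0,0],[0,0,0]],[[0,0,0],[0,0,0]]])

```text
t: 13.28
eef_pos: [0.5836, 0.1886, 0.134]
tool_rot: [-0.695, 0.695, 0.128, -0.129]
contact_force: [-5.6, -1.9, -1.5]
gripper_width: 0.347
```

>>> play_rows(increments=[[[0,-0.0015,0],[0,0,0]],[[0,-0.0015,0],[0,0,0]],[[0,-0.0015,0],[0,0,0]],[[0,-0.0015,0],[0,0,0]],[[0,0,0],[0,0,0]]])

```text
t: 13.7
eef_pos: [0.5847, 0.189, 0.1407]
tool_rot: [0.695, -0.695, -0.129, 0.128]
contact_force: [-3.5, -1.8, -1.3]
gripper_width: 0.351
```

>>> play_rows(increments=[[[0,-0.0015,0],[0,0,0]],[[0,-0.0015,0],[0,0,0]],[[0,-0.0015,0],[0,0,0]],[[0,-0.0015,0],[0,0,0]],[[0,0,0],[0,0,0]],[[0,0,0],[0,0,0]]])

```text
t: 14.2
eef_pos: [0.585, 0.1892, 0.1468]
tool_rot: [0.696, -0.695, -0.129, 0.128]
contact_force: [-1.6, -0.4, 0.5]
gripper_width: 0.345
```

>>> play_rows(increments=[[[0,-0.001,0],[0,0,0]],[[0,-0.001,0],[0,0,0]],[[0,-0.001,0],[0,0,0]],[[0,-0.001,0],[0,0,0]],[[0,0,0],[0,0,0]],[[0,0,0],[0,0,0]]])

```text
t: 14.7
eef_pos: [0.5847, 0.1891, 0.1504]
tool_rot: [0.695, -0.695, -0.129, 0.128]
contact_force: [0.3, 0.3, -2.2]
gripper_width: 0.343
```

>>> play_rows(increments=[[[0,-0.001,0],[0,0,0]],[[0,-0.001,0],[0,0,0]],[[0,-0.001,0],[0,0,0]],[[0,-0.001,0],[0,0,0]],[[0,0,0],[0,0,0]],[[0,0,0],[0,0,0]]])

```text
t: 15.2
eef_pos: [0.584, 0.1888, 0.1539]
tool_rot: [-0.695, 0.695, 0.128, -0.129]
contact_force: [0.1, 0.0, -7.1]
gripper_width: 0.347
```

>>> play_rows(increments=[[[0,-0.0015,0],[0,0,0]],[[0,-0.0015,0],[0,0,0]],[[0,-0.0015,0],[0,0,0]],[[0,-0.0015,0],[0,0,0]],[[0,0,0],[0,0,0]],[[0,0,0],[0,0,0]]])

```text
t: 15.7
eef_pos: [0.5843, 0.1889, 0.1604]
tool_rot: [0.695, -0.695, -0.128, 0.128]
contact_force: [-0.4, 0.3, -7.6]
gripper_width: 0.342
```

The cover's weight is now on the hook (about 7.1 N in all). I'll lift it clear.

>>> play_rows(increments=[[[0,-0.002,0],[0,0,0]],[[0,-0.003,0],[0,0,0]],[[0,-0.003,0],[0,0,0]],[[0,-0.003,0],[0,0,0]],[[0,-0.003,0],[0,0,0]],[[0,-0.004,0],[0,0,0]],[[0,-0.004,0],[0,0,0]],[[0,-0.006,0],[0,0,0]],[[0,-0.008,0],[0,0,0]],[[0,-0.01,0],[0,0,0]],[[0,-0.012,0],[0,0,0]],[[0,-0.012,0],[0,0,0]],[[0,-0.012,0],[0,0,0]],[[0,-0.01,0],[0,0,0]],[[0,-0.008,0],[0,0,0]],[[0,-0.004,0],[0,0,0]],[[0,0,0],[0,0,0]],[[0,0,0],[0,0,0]],[[0,0,0],[0,0,0]]])

```text
t: 17.28
eef_pos: [0.5837, 0.1888, 0.2634]
tool_rot: [-0.695, 0.695, 0.128, -0.129]
contact_force: [-0.5, -0.8, -6.5]
gripper_width: 0.344
```

```bash
python3 - <<'E'
from h import *
c=dict(np.load("top1.npz"));P=cloud(c);hsv=cv2.cvtColor(c["color"],cv2.COLOR_RGB2HSV);v,u=np.mgrid[:420,:560]
m=(u>315)&(u<395)&(v>155)&(v<248)&(abs(P[...,2])<.02)&(c["range_z"]>.1)
for th in(45,60,75):
    p=P[m&(hsv[...,2]<th)];r=cv2.minAreaRect((p[:,:2]*1000).astype(np.float32));print(th,len(p),np.round(r[0],1),np.round(r[1],1),r[2])
go(-13,[.557,-.22,.27]);go(20.9,[.557,-.22,.27])
s=read_camera('scene');cv2.imwrite('pics/s5.png',s['color'][60:260,220:420,::-1].repeat(3,0).repeat(3,1))
E
```

```text
45 3357 [ 557. -220.] [141.6 191.7] 76.85868835449219
60 3476 [ 556.9 -220. ] [144.2 194.8] 76.61629486083984
75 3581 [ 556.6 -220.3] [147.5 197.5] 76.52677917480469
t 17.28 p [0.5837 0.1888 0.2634] F [-0.46 -0.78 -6.54] w 0.344 q7 0.09
turn deg (tool): [ 3.000e-02  3.392e+01 -8.000e-02]
to [0.557, -0.22, 0.27] shift mm (tool): [  66.    -6.6 -404.3]
t 17.28 p [0.5837 0.1888 0.2634] F [-0.46 -0.78 -6.54] w 0.344 q7 0.09
turn deg (tool): [-0.    0.02 -0.09]
to [0.557, -0.22, 0.27] shift mm (tool): [-170.8   -6.6 -372.4]
```

View pics/s5.png

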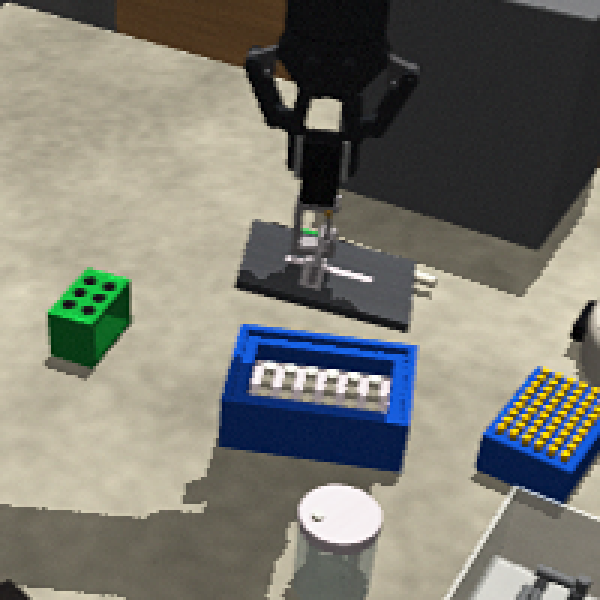

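The scene crop shows the cover hanging nearly level from the closed hook, clear of the empty block. I'll carry it to the mat.

>>> play_rows(increments=[[[-0.0018,0,-0.0036],[0,0,0]],[[-0.0037,0,-0.0071],[0,0,0]],[[-0.0055,0,-0.0107],[0,0,0]],[[-0.0073,0,-0.0142],[0,0,0]],[[-0.0073,0,-0.0142],[0,0,0]],[[-0.0073,0,-0.0142],[0,0,0]],[[-0.0073,0,-0.0142],[0,0,0]],[[-0.0073,0,-0.0142],[0,0,0]],[[-0.0073,0,-0.0142],[0,0,0]],[[-0.0073,0,-0.0142],[0,0,0]],[[-0.0073,0,-0.0142],[0,0,0]],[[-0.0073,0,-0.0142],[0,0,0]],[[-0.0073,0,-0.0142],[0,0,0]],[[-0.0073,0,-0.0142],[0,0,0]],[[-0.0073,0,-0.0142],[0,0,0]],[[-0.0073,0,-0.0142],[0,0,0]],[[-0.0073,0,-0.0142],[0,0,0]],[[-0.0073,0,-0.0142],[0,0,0]],[[-0.0073,0,-0.0142],[0,0,0]],[[-0.0073,0,-0.0142],[0,0,0]]])

```text
t: 19.0
eef_pos: [0.551, -0.107, 0.2644]
tool_rot: [0.695, -0.695, -0.128, 0.128]
contact_force: [0.4, 0.4, -7.5]
gripper_width: 0.347
```

>>> play_rows(increments=[[[-0.0073,0,-0.0142],[0,0,0]],[[-0.0073,0,-0.0142],[0,0,0]],[[-0.0073,0,-0.0142],[0,0,0]],[[-0.0073,0,-0.0142],[0,0,0]],[[-0.0073,0,-0.0142],[0,0,0]],[[-0.0055,0,-0.0107],[0,0,0]],[[-0.0037,0,-0.0071],[0,0,0]],[[-0.0032,0,-0.006],[0,0,0]],[[-0.0018,0,-0.0036],[0,0,0]],[[0,0,0],[0,0,0]],[[0,0,0],[0,0,0]]])

```text
t: 19.92
eef_pos: [0.5398, -0.2142, 0.2641]
tool_rot: [0.696, -0.695, -0.129, 0.129]
contact_force: [0.5, -0.2, -7.2]
gripper_width: 0.343
```

>>> play_rows(increments=[[[0,0,0],[0,1,0]],[[0,0,0],[0,2,0]],[[0,0,0],[0,3,0]],[[0,0,0],[0,3,0]],[[0,0,0],[0,3,0]],[[0,0,0],[0,3,0]],[[0,0,0],[0,3,0]],[[0,0,0],[0,3,0]],[[0,0,0],[0,3,0]],[[0,0,0],[0,3,0]],[[0,0,0],[0,3,0]],[[0,0,0],[0,2,0]],[[0,0,0],[0,2,0]],[[0,0,0],[0,0,0]],[[0,0,0],[0,0,0]],[[0,0,0],[0,0,0]],[[0,0,0],[0,0,0]]])

```text
t: 21.33
eef_pos: [0.5397, -0.2145, 0.2642]
tool_rot: [0.703, -0.702, 0.08, -0.08]
contact_force: [-0.6, -0.3, -6.8]
gripper_width: 0.343
```

```bash
python3 - <<'E'
from h import *
go(-13,[.5387,-.216,.16])
c=read_camera("top");P=cloud(c);Z=P[...,2];X=P[...,0];Y=P[...,1]
s=read_camera("scene");Q=cloud(s)[s["range_z"]>.1]
m=(np.hypot(Q[:,0]-.557,Q[:,1]+.22)<.12)&(Q[:,2]>.1)&(Q[:,2]<.2)
A=Q[m];print(len(A),np.percentile(A[:,2],[1,10,50,90,99]).round(4));r=cv2.minAreaRect((A[:,:2]*1000).astype(np.float32));print(r)
k=A[:,2]<.185;B=np.c_[A[k][:,:2],np.ones(k.sum())];print(np.linalg.lstsq(B,A[k][:,2],rcond=None)[0])
cv2.imwrite('pics/s6.png',s['color'][60:360,130:430,::-1].repeat(2,0).repeat(2,1))
E
```

```text
t 21.33 p [ 0.5397 -0.2145  0.2642] F [-0.58 -0.31 -6.79] w 0.343 q7 0.27
turn deg (tool): [-0.01 -0.03 -0.  ]
to [0.5387, -0.216, 0.16] shift mm (tool): [ -0.6 104.2  -1.6]
2713 [0.155  0.1621 0.1707 0.1827 0.1986]
((554.158935546875, -216.4972686767578), (97.33291625976562, 151.07339477539062), 76.87395477294922)
[-0.16631608  0.04165094  0.27434119]
```

View pics/s6.png

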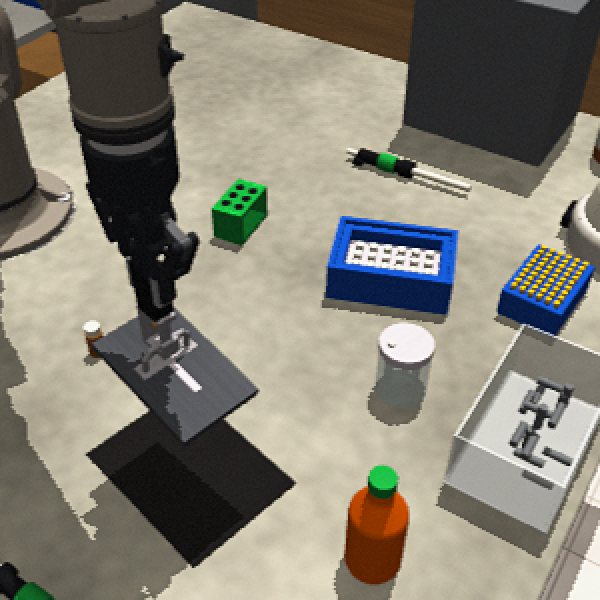

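The picture shows the cover held over the mat at about 10° tilt, far edge low, centre (554,-216) mm against the mat's (557,-220) mm, and aligned in yaw. I'll lower it with a small correction.

>>> play_rows(increments=[[[0.0014,0.003,-0.0018],[0,0,0]],[[0.0014,0.006,-0.0017],[0,0,0]],[[0,0.01,0],[0,0,0]],[[0,0.012,0],[0,0,0]],[[0,0.012,0],[0,0,0]],[[0,0.012,0],[0,0,0]],[[0,0.012,0],[0,0,0]],[[0,0.012,0],[0,0,0]],[[0,0.012,0],[0,0,0]],[[0,0.012,0],[0,0,0]],[[0,0.01,0],[0,0,0]],[[0,0.008,0],[0,0,0]],[[0,0.006,0],[0,0,0]],[[0,0.004,0],[0,0,0]],[[0,0.002,0],[0,0,0]],[[0,0,0],[0,0,0]],[[0,0,0],[0,0,0]]])

```text
t: 22.85
eef_pos: [0.5419, -0.219, 0.1316]
tool_rot: [-0.702, 0.703, -0.08, 0.081]
contact_force: [0.1, -0.2, -7.3]
gripper_width: 0.344
```

>>> play_rows(increments=[[[0,0.0015,0],[0,0,0]],[[0,0.0015,0],[0,0,0]],[[0,0.0015,0],[0,0,0]],[[0,0.0015,0],[0,0,0]],[[0,0.0015,0],[0,0,0]],[[0,0.0015,0],[0,0,0]],[[0,0.0015,0],[0,0,0]],[[0,0.0015,0],[0,0,0]],[[0,0,0],[0,0,0]],[[0,0,0],[0,0,0]]])

```text
t: 23.68
eef_pos: [0.5415, -0.2188, 0.119]
tool_rot: [0.703, -0.702, 0.081, -0.08]
contact_force: [0.3, -0.9, -7.9]
gripper_width: 0.344
```

>>> play_rows(increments=[[[0,0.0015,0],[0,0,0]],[[0,0.0015,0],[0,0,0]],[[0,0.0015,0],[0,0,0]],[[0,0.0015,0],[0,0,0]],[[0,0.0015,0],[0,0,0]],[[0,0.0015,0],[0,0,0]],[[0,0,0],[0,0,0]],[[0,0,0],[0,0,0]]])

```text
t: 24.35
eef_pos: [0.5415, -0.2188, 0.1101]
tool_rot: [0.703, -0.702, 0.081, -0.08]
contact_force: [-0.9, -0.3, -8.1]
gripper_width: 0.341
```

>>> play_rows(increments=[[[0,0.001,0],[0,0,0]],[[0,0.001,0],[0,0,0]],[[0,0.001,0],[0,0,0]],[[0,0.001,0],[0,0,0]],[[0,0.001,0],[0,0,0]],[[0,0,0],[0,0,0]],[[0,0,0],[0,0,0]]])

```text
t: 24.93
eef_pos: [0.5416, -0.2189, 0.1051]
tool_rot: [0.703, -0.702, 0.081, -0.081]
contact_force: [0.1, 0.4, -6.2]
gripper_width: 0.344
```

>>> play_rows(increments=[[[0,0.001,0],[0,0,0]],[[0,0.001,0],[0,0,0]],[[0,0.001,0],[0,0,0]],[[0,0.001,0],[0,0,0]],[[0,0,0],[0,0,0]],[[0,0,0],[0,0,0]]])

```text
t: 25.43
eef_pos: [0.5422, -0.2193, 0.1018]
tool_rot: [-0.702, 0.703, -0.08, 0.081]
contact_force: [0.6, 0.0, -1.7]
gripper_width: 0.346
```

```bash
cat > look.py <<'E'
from h import *
go(-13)
s=read_camera("scene");Q=cloud(s)[s["range_z"]>.1]
t=np.deg2rad(-13.2);cx=np.array([np.cos(t),np.sin(t)]);cy=np.array([-cx[1],cx[0]]);o,p,R=pose()
d=Q[:,:2]-[.5568,-.2202];X=d@cx;Y=d@cy;Z=Q[:,2]
m=(abs(X)<.1)&(abs(Y)<.075)&(Z>.008)&(Z<.05)
k=m.copy()
for i in range(3):
    B=np.c_[X,Y,np.ones(len(X))];f=np.linalg.lstsq(B[k],Z[k],rcond=None)[0];k=m&(abs(B@f-Z)<.004)
r=cv2.minAreaRect((Q[k][:,:2]*1000).astype(np.float32));print("cover",k.sum(),r,"slopes,z0",f.round(4))
e=(abs(X+.014)<.02)&(abs(Y)<.035)&(B@f+.019<Z)&(Z<B@f+.032)&(abs(Y)>.012)
print("eye X",np.percentile(X[e],[5,50,95]).round(4),e.sum(),"tcp X,Y",((p[:2]-[.5568,-.2202])@cx).round(4),((p[:2]-[.5568,-.2202])@cy).round(4))
E
python3 look.py
```

```text
t 25.43 p [ 0.5422 -0.2193  0.1018] F [ 0.57  0.02 -1.67] w 0.346 q7 0.41
turn deg (tool): [ 0.01 -0.09  0.09]
cover 1975 ((560.8484497070312, -221.9282989501953), (96.7762222290039, 151.7888641357422), 77.08808135986328) slopes,z0 [-0.0024  0.0005  0.0129]
eye X [-0.0265 -0.0082  0.0015] 61 tcp X,Y -0.0144 -0.0024
```

The cover is flat on the mat, with its centre about 4 mm off the mat's. I'll give the hook slack, shift it +x so the bar sits mid-mouth behind the gate, and lower the foot onto the cover.

>>> play_rows(increments=[[[0.001,0.0005,0],[0,0,0]],[[0.001,0.0005,0],[0,0,0]],[[0.001,0.0005,0],[0,0,0]],[[0.001,0.0005,0],[0,0,0]],[[0.001,0,0],[0,0,0]],[[0,0,0],[0,0,0]],[[0,0,0],[0,0,0]]])

```text
t: 26.07
eef_pos: [0.5465, -0.22, 0.0991]
tool_rot: [-0.702, 0.703, -0.081, 0.081]
contact_force: [0.3, -0.0, -1.6]
gripper_width: 0.342
```

>>> play_rows(increments=[[[0,0.001,0],[0,0,0]],[[0,0.001,0],[0,0,0]],[[0,0.001,0],[0,0,0]],[[0,0.001,0],[0,0,0]],[[0,0.001,0],[0,0,0]],[[0,0.001,0],[0,0,0]],[[0,0,0],[0,0,0]]])

```text
t: 26.65
eef_pos: [0.5463, -0.22, 0.0929]
tool_rot: [0.703, -0.702, 0.081, -0.08]
contact_force: [-0.7, 0.4, -2.4]
gripper_width: 0.343
```

>>> play_rows(increments=[[[0,0.001,0],[0,0,0]],[[0,0.001,0],[0,0,0]],[[0,0.001,0],[0,0,0]],[[0,0.001,0],[0,0,0]],[[0,0.001,0],[0,0,0]],[[0,0.001,0],[0,0,0]],[[0,0,0],[0,0,0]]])

```text
t: 27.23
eef_pos: [0.5463, -0.22, 0.087]
tool_rot: [0.703, -0.702, 0.081, -0.08]
contact_force: [-0.8, -0.7, -2.2]
gripper_width: 0.344
```

>>> play_rows(increments=[[[0,0.001,0],[0,0,0]],[[0,0.0005,0],[0,0,0]],[[0,0.0005,0],[0,0,0]],[[0,0,0],[0,0,0]],[[0,0,0],[0,0,0]]])

```text
t: 27.65
eef_pos: [0.5464, -0.22, 0.0852]
tool_rot: [0.703, -0.703, 0.081, -0.081]
contact_force: [-0.5, 0.5, -1.8]
gripper_width: 0.343
```

>>> play_rows(increments=[[[0,0.0005,0],[0,0,0]],[[0,0,0],[0,0,0]],[[0,0,0],[0,0,0]]])

```text
t: 27.9
eef_pos: [0.5464, -0.22, 0.0847]
tool_rot: [0.703, -0.702, 0.081, -0.081]
contact_force: [0.8, 0.7, -1.7]
gripper_width: 0.344
```

>>> play_rows(increments=[[[0,0.0005,0],[0,0,0]],[[0,0,0],[0,0,0]],[[0,0,0],[0,0,0]]])

```text
t: 28.15
eef_pos: [0.5465, -0.2201, 0.0843]
tool_rot: [0.702, -0.702, 0.081, -0.081]
contact_force: [-0.3, 0.4, -0.3]
gripper_width: 0.345
```

The foot has touched down (reading went from -1.7 to -0.3 N). Releasing.

>>> play_rows(increments=[[[0,0.0003,0],[0,0,0]],[[0,0,0],[0,0,0]],[[0,0,0],[0,0,0]]])

```text
t: 28.4
eef_pos: [0.5465, -0.2201, 0.0842]
tool_rot: [0.703, -0.702, 0.08, -0.081]
contact_force: [-1.5, 0.9, 4.9]
gripper_width: 0.345
```

>>> play_rows(increments=[[[0,0,0],[0,0,0]],[[0,0,0],[0,0,0]],[[0,0,0],[0,0,0]],[[0,0,0],[0,0,0]],[[0,0,0],[0,0,0]],[[0,0,0],[0,0,0]],[[0,0,0],[0,0,0]],[[0,0,0],[0,0,0]]], gripper=0.06)

```text
t: 29.07
eef_pos: [0.5464, -0.22, 0.0839]
tool_rot: [-0.702, 0.703, -0.081, 0.081]
contact_force: [0.2, -0.2, -0.7]
gripper_width: 0.699
```

>>> play_rows(increments=[[[0,-0.003,0],[0,0,0]],[[0,-0.006,0],[0,0,0]],[[0,-0.012,0],[0,0,0]],[[0,-0.016,0],[0,0,0]],[[0,-0.02,0],[0,0,0]],[[0,-0.02,0],[0,0,0]],[[0,-0.02,0],[0,0,0]],[[0,-0.02,0],[0,0,0]],[[0,-0.01,0],[0,0,0]],[[0,0,0],[0,0,0]],[[0,0,0],[0,0,0]]])

```text
t: 29.98
eef_pos: [0.5466, -0.2199, 0.2113]
tool_rot: [0.703, -0.702, 0.08, -0.081]
contact_force: [-0.1, -0.2, 0.0]
gripper_width: 0.704
```

```bash
python3 look.py; python3 - <<'E'
from h import *
s=read_camera('scene');cv2.imwrite('pics/s7.png',cv2.resize(s['color'][190:350,150:310,::-1],None,fx=3.7,fy=3.7,interpolation=2))
Q=cloud(s)[s["range_z"]>.1]
m=(np.hypot(Q[:,0]-.5465,Q[:,1]+.22)<.05)&(Q[:,2]>.065)&(Q[:,2]<.15);A=Q[m];print(len(A),A[:,2].max(),cv2.minAreaRect((A[:,:2]*1000).astype(np.float32)))
E
```

```text
t 29.98 p [ 0.5466 -0.2199  0.2113] F [-0.14 -0.23  0.03] w 0.704 q7 0.32
turn deg (tool): [-0.02 -0.08  0.06]
cover 1921 ((560.5787353515625, -221.976806640625), (97.60105895996094, 152.52708435058594), 77.25272369384766) slopes,z0 [-0.0029  0.0005  0.0129]
eye X [-0.0244 -0.0082 -0.0058] 44 tcp X,Y -0.0106 -0.0019
366 0.12346979298513358 ((547.6948852539062, -221.62510681152344), (23.941478729248047, 31.308509826660156), 74.97999572753906)
```

View pics/s7.png

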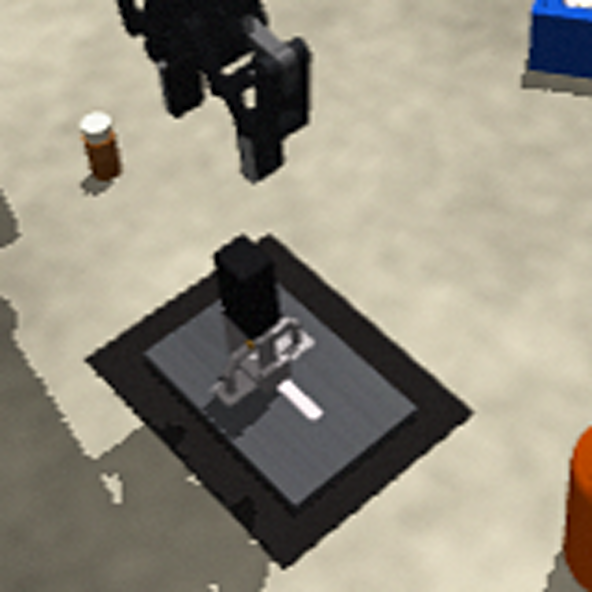

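The picture shows the cover flat on the mat, the hook standing upright in the eye (grip at (245,285)), and the gripper clear. Handing in.

```bash
python3 -c "
from station import hand_in
print(hand_in())"
```

```text
the job is handed in; nothing more can be done
None
```

The cover is lying flat in the middle of the mat with the hook still clipped in its eye, and I handed the job in at about 30 s of the 72 s allowed. `hand_in()` gives no verdict, so I can't confirm it passed.

**What I did:** I gripped the hook across its x faces and set it down beside the eye. I pressed it sideways until the bar was behind the nose, lifted so the gate could close, and carried the cover to the mat, turning it to line up. I then lowered it, set the hook's foot on the cover and let go.

**Last checks:**
- **Cover:** it lies flat, with a slope of about 0.003 rad. Its top is at 12.9 mm, as expected for 10 mm of cover on a 3 mm mat. Its centre is about 4 mm from the mat's centre.
- **Hook:** it stands upright and released in the eye, with the gripper about 0.13 m above where it let go and reading no force.
- **Other things:** my path stayed clear of them and those in the later pictures look unmoved, but I did not measure them again.

**Not fully confirmed:**
- **Gate closed:** I judged this from the forces and pictures; there is no direct reading of the gate.
- **Force while pressing:** at one point the foot dragged on the cover. The wrist then read about 9 N sideways and 11.5 N upwards, so I eased the hook up and carried on. I think part of the sideways force was friction under the foot, so the bar itself should have stayed below the 11 N limit. After that, pressing in the gate peaked at about 6 N.

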